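Thumbscrew a coat-peg bar onto the sauna peg board

ROBOT

A 7-joint arm with a two-finger parallel gripper is mounted at the origin on the work surface. World frame = base frame: x ahead of the robot, y to its left, z up, the work surface at z = 0. Lengths are in m, angles in rad, forces in N, time in s.
With the tool pointing down it reaches from about 0.425 to 0.875 m from the base axis. Payload 4.7 kg.
Tool frame: the origin (TCP) lies at the very end of the fingers, on their centre line; the grasp point (between the pads) lies 19 mm behind it; x points along the fingers, z is the direction in which the jaws open and shut, and the axes are right-handed (so a half turn about x gives the same grasp; the last joint's range is limited). The gripper opens to 87 mm and grips with 3 to 60 N. Pads are 19 mm wide; open, the fingers measure 117 mm over their backs; the gripper's body (75 mm by 190 mm) begins 51 mm behind the grasp point.
Start: joints at [-1.202, 0.321, -0.07, 1.45, 0.023, 1.371, -0.057], TCP at [0.226, 0.61, 0.223] pointing down, gripper open.
Joint ranges: [-2.86, 2.86], [-0.3, 2.09], [-1.38, 1.24], [0.06, 2.45], [-1.56, 4.7], [0.09, 2.05], [-2.69, 2.69]. Speed limits (rad/s): [2.57, 2.57, 3.14, 3.14, 3.14, 3.14, 3.14].

INTERFACE

Orientations are given as a rotation vector (axis times angle).
In Python, from bench import telemetry, viewer, workorder gives the robot as it stands.
- The arm moves only by the shell command python3 -m creep 'ROWS' [FORCE]. ROWS is JSON, a list of rows, each an object of numbers: "fingers": the opening, from 0 (shut) to 1 (fully open); "x", "y", "z": the shift along the tool's x, y, z in units of 40 mm (1.0 is 40 mm); "twist": the turn about the tool's x in units of 5 degrees (1.0 is 5 degrees). In form: [{"fingers": .., "x": .., "y": .., "z": .., "twist": ..}, ...]. A call has 1 to 20 rows; each row is the pose to reach, as a shift and turn from the pose commanded when the call began, along the tool's axes at that moment; what a row does not reach only later rows make up. A row lasts 1/12 s, in which the tool goes at most 41.7 mm and 7.16 degrees, less where a joint would pass 70% of its speed; a pose out of reach is approached as far as the arm can. A call with a gripper value outside its range is refused whole. The fingers move at their own pace and stop on an object; FORCE is the grip in N (left out, the last holds). Time passes only in rows, so rows that repeat a pose let the fingers close. It gives the time, the measured TCP pose, the force and the opening at its end, in the units of the state.
- telemetry.get_state(): the state, without advancing time (a new reading comes with each control period).
- viewer.get_image(name): name is "scene" or "top"; returns a dict with "pixels" (480x640x3 uint8, red, green, blue), "z_map" (480x640 float32, m along the optical axis (not along the pixel's ray), 0 where there is no reading), "K" (3x3 intrinsics, pixels), "xyz" and "attitude" of the camera in the world. Camera axes: x right, y up, looking along -z (the intrinsics and any distortion apply to the point x, -y, -z); pixel columns grow to the right and rows downward; lengths in m; the calibration is good to about 2 mm. A picture is of the moment at which its call begins.
- workorder.close_job(): hands the job in, once; it reports no verdict.
The state is a dict: "time": time; "joint_positions": joint angles; "qd": joint speeds; "joint_torque": joint torques, N m; "position": TCP position; "tool_rot": TCP orientation; "ft_force": force on the tool from outside, world axes, zero at the start; "torque": the same for the moment, N m; "grip_width": opening from 0.0 (shut) to 1.0 (fully open).
Only numpy, scipy, OpenCV 4.12 (cv2) and the standard library are available. Lean on these libraries where they do the work, as an engineer would, in place of code of your own. Each camera call takes 0.05 s, during which the arm holds its last target.

TASK

Lay the loose birch bar flat on the pine peg board, running lengthwise along it with its pegs up, so that the hole in the middle of the bar lies over the big hole in the middle of the board. Then push the red-winged thumbscrew straight down through both holes until its collar sits fully on the bar (no turning needed), and let go. Leave the knobbed birch peg in its rest.

Things in the scene. Friction and masses are not known exactly. Their poses are not given: they have to be found in the camera images.
- board: Pine peg board fixed flat on two battens, 280 mm long (x axis), 180 wide (y), flat top 50 mm above the bench; 22 mm thick, open space below. One big 30 mm hole goes right through its middle; the small black dots are only look. Origin: on the bench surface straight below the hole's centre; z up.
- bar: Loose pale birch bar lying on the bench, pegs up: 210 mm long (x axis), 46 wide (y), 20 thick, 0.14 kg; 30 mm hole through its middle, an upright peg (14 mm thick, rising 33 mm above the bar) 88 mm to either side of it. Grip it across the width, over the hole. Ends alike. Origin: centre of the underside, on the hole's axis; z up.
- thumbscrew: Stands head up in one of 2 holes, 80 mm apart, of a fixed wooden rest 66 mm high; lift straight out. Brass shank 12 mm thick, 58 long, last 12 tapered; brass collar 44 mm across, 6 thick; on it a red wing 36 long (x axis), 12 thick (y), 30 tall: grip across its thickness. 0.06 kg. Origin: lower tip of shank, z up; 8 mm above the bench at the start, 12 mm when fully home.
- coat_peg: Bystander in the other hole of the rest block: pale birch peg with a round knob 26 mm thick, same shank, total height 92 mm, no wing. Not needed; it stays where it is. Origin: centre of its lower tip.

How it is judged:
On the way, in this order (a step that is already met when the one before it is completed fails the run):
1. the bar lies flat and released on the board, along it, its hole over the board's hole (horizontal distance between bar and board below 0.015 m and angle between bar's own z axis and vertical below 0.1 rad and z of bar in the frame of board between 0.046 and 0.056 m and angle between the x axis of bar and the x axis of board, either way round below 0.3 rad and contact force between the fingers and bar below 0.3 N and linear speed of bar below 0.02 m/s), for 0.2 s.
2. the thumbscrew is down through both holes, collar on the bar (horizontal distance between each of bar, thumbscrew and board below 0.015 m and angle between bar's own z axis and vertical below 0.1 rad and z of bar in the frame of board between 0.046 and 0.056 m and angle between the x axis of bar and the x axis of board, either way round below 0.3 rad and z of thumbscrew in the frame of board below 0.017 m and angle between thumbscrew's own z axis and vertical below 0.15 rad), for 0.2 s.
At the end, for the whole second after the job is handed in: Bar flat on the board (tilt < 0.1 rad), lengthwise within 0.3 rad, hole centres within 15 mm; thumbscrew upright (0.15 rad) through both, within 15 mm of centre, collar on the bar (tip < 17 mm above bench); both released, at rest; knobbed peg within 30 mm of its start (all of step 2 and linear speed of each of bar, thumbscrew below 0.02 m/s and contact force between the fingers and bar below 0.3 N and contact force between the fingers and thumbscrew below 0.3 N and distance of coat_peg from where it was at the start of the episode below 0.03 m); the robot touches nothing.
It fails at once if the knobbed peg is taken out of its rest or knocked away (distance of coat_peg from where it was at the start of the episode above 0.03 m).
It also fails if it takes over 64 s, if anything falls off the work surface, if the arm or the gripper's body presses on something with over 40 N, if the wrist force passes 120 N, or if a joint passes its speed limit or range.

## Working session

There is one attempt and no reset: what is moved stays moved. The work goes in short steps, Python scripts to look and compute and a shell command to move; the robot and the scene stay as the last step left them, time stands still between calls to the robot, and variables do not carry over. Pictures are saved under pics/ and viewed, and the job is handed in when it is done.

```bash
mkdir -p pics; ls
python3 - <<'E'
from bench import telemetry, viewer
import cv2,numpy as np
print(telemetry.get_state())
for n in ("scene","top"):
    d=viewer.get_image(n)
    cv2.imwrite(f"pics/{n}0.png",d["pixels"][:,:,::-1])
    np.savez(f"{n}0.npz",**d)
    print(n,d["K"],d["xyz"],d["attitude"],d.keys())
E
```

```text
pics
{'time': 0.0, 'joint_positions': array([-1.20192121,  0.32183651, -0.07007332,  1.45166476,  0.02258313,
        1.3707591 , -0.05689573]), 'qd': array([0.00020938, 0.00199996, 0.00073658, 0.00134328, 0.00068694,
       0.0012973 , 0.0008063 ]), 'joint_torque': array([ 2.67352370e-04, -4.91300690e+01, -4.04286291e-01, -3.12524450e+01,
       -6.39817631e-02,  4.40561422e-02,  1.80157290e-04]), 'position': array([0.22565738, 0.60900033, 0.22145776]), 'tool_rot': array([-0.94517409,  1.35793407,  0.94328741]), 'ft_force': array([ 0.43127942,  0.78568822, -1.02381472]), 'torque': array([-0.01546287,  0.04246245,  0.06268894]), 'grip_width': 1.0020563659182067}
scene [[446.01518543   0.         320.05032986]
 [  0.         446.01518543 236.85709092]
 [  0.           0.           1.        ]] [0.79452553 0.41229441 0.62645168] [0.26788716 0.85292133 2.36826669] dict_keys(['pixels', 'z_map', 'K', 'xyz', 'attitude'])
top [[501.10878716   0.         329.61398928]
 [  0.         501.10878716 235.32307166]
 [  0.           0.           1.        ]] [ 0.33337429 -0.00949185  1.11935371] [ 0.12903866 -0.10807834 -1.54087125] dict_keys(['pixels', 'z_map', 'K', 'xyz', 'attitude'])
```

View pics/scene0.png

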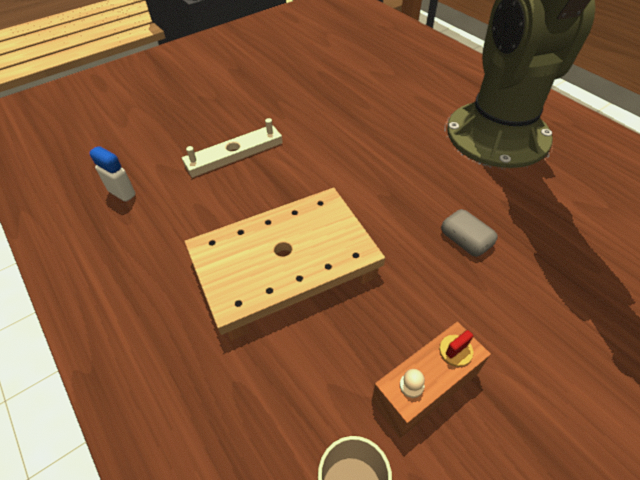

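View pics/top0.png

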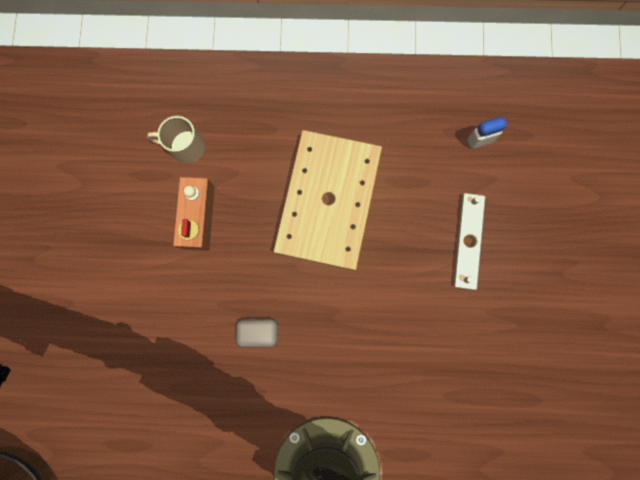

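The scene view shows the bar hole at about (233,147), the board hole at (283,249), the wing at (459,344) and the knob at (414,379). The top view shows the board hole at (328,198), the bar hole at (470,241), the red wing at (186,228) and the knob at (191,191).

```bash
cat > h.py <<'E'
import numpy as np,cv2
from scipy.spatial.transform import Rotation as R
def ray(d,uv,z):
    uv=np.atleast_2d(uv).astype(float);K=d["K"]
    c=np.c_[(uv[:,0]-K[0,2])/K[0,0],-(uv[:,1]-K[1,2])/K[1,1],-np.ones(len(uv))]
    w=R.from_rotvec(d["attitude"]).apply(c);o=np.asarray(d["xyz"])
    return o+w*((z-o[2])/w[:,2])[:,None]
def pts(d):  # all depth points
    v,u=np.mgrid[0:480,0:640];K=d["K"];Z=d["z_map"]
    c=np.stack([(u-K[0,2])/K[0,0]*Z,-(v-K[1,2])/K[1,1]*Z,-Z],-1)
    return (R.from_rotvec(d["attitude"]).apply(c.reshape(-1,3))+d["xyz"]).reshape(480,640,3)
def blob(m,near):
    n,l,s,c=cv2.connectedComponentsWithStats(m.astype(np.uint8))
    i=l[near[1],near[0]]
    if i==0:
        ok=[k for k in range(1,n) if s[k,4]>15]; i=min(ok,key=lambda k:np.hypot(*(c[k]-near)))
    return l==i
def rect(xy):
    r=cv2.minAreaRect((np.asarray(xy)*1000).astype(np.float32)); b=cv2.boxPoints(r)
    e=b[1]-b[0],b[2]-b[1]; e=max(e,key=np.linalg.norm)
    a=np.degrees(np.arctan2(e[1],e[0]))%180
    return np.round(r[0],1),np.round(r[1],1),round(float(a),1)
E
cat > meas.py <<'E'
from h import *
for n,nb,nB,nr,nhb,nhB in (("scene",(205,160),(250,280),(459,344),(233,147),(283,249)),("top",(470,215),(328,170),(186,228),(470,241),(328,198))):
    d=dict(np.load(f"{n}0.npz")); P=pts(d); px=d["pixels"].astype(int); r,g,b=px[...,0],px[...,1],px[...,2]
    hsv=cv2.cvtColor(d["pixels"],cv2.COLOR_RGB2HSV).astype(int)
    print(n,"bench z",np.median(P[...,2][(abs(P[...,2])<.02)]))
    for nm,near,z,hn in (("bar",nb,.02,nhb),("board",nB,.05,nhB)):
        print(nm,px[near[1],near[0]],P[near[1],near[0]])
        M=blob((abs(P[...,2]-z)<.006)&(g>130),near)
        v,u=np.nonzero(M); print("  rect",rect(ray(d,np.c_[u,v],z)[:,:2]),M.sum())
        # hole: 
        H=blob((g<115)&(cv2.morphologyEx(M.astype(np.uint8),cv2.MORPH_CLOSE,np.ones((31,31)))>0),hn)
        v,u=np.nonzero(H); w=ray(d,np.c_[u,v],z)[:,:2]*1000; print("  hole",w.mean(0),np.ptp(w,0),H.sum())
    M=blob((r>110)&(g<50)&(b<50),nr); v,u=np.nonzero(M)
    q=P[M]; q=q[q[:,2]>.095]; print("wing",M.sum(),P[M][:,2].min(),P[M][:,2].max(), rect(q[:,:2]),rect(ray(d,np.c_[u,v],.102)[:,:2]))
    C=blob((hsv[...,0]>18)&(hsv[...,0]<32)&(hsv[...,1]>140)&(abs(P[...,2]-.072)<.008),nr); v,u=np.nonzero(C)
    hull=cv2.convexHull(np.c_[u,v].astype(np.float32))[:,0]; (c,ax,a)=cv2.fitEllipse(hull)
    print("collar",C.sum(),c,ax,ray(d,[c],.072)*1000)
E
python3 meas.py
```

```text
scene bench z 0.0007843508669392874
bar [236 241 193] [ 0.56702408 -0.29653077  0.02129517]
  rect (array([ 499.1, -301.9]), array([ 48.6, 210.8]), 173.9) 1275
  hole [ 500.79089726 -300.20612873] [25.03772503 23.76540318] 71
board [235 199 118] [0.65438356 0.03233411 0.04934055]
  rect (array([579.4,  12.6]), array([181.1, 279.8]), 169.2) 14497
  hole [580.32911434  13.17860203] [28.60479384 27.97105963] 192
wing 201 0.09869102050474066 0.1050522608963923 (array([500.1, 309.7]), array([33.7, 10.6]), 0.5) (array([500.4, 309.6]), array([34.1, 10.5]), 0.2)
collar 193 (451.72064208984375, 347.81866455078125) (24.632278442382812, 26.901382446289062) [[502.7163241  303.73296498  72.        ]]
top bench z -0.0003139264711828904
bar [230 237 217] [ 0.55494643 -0.30370637  0.01955014]
  rect (array([ 497.2, -301.4]), array([ 47.2, 210.6]), 173.9) 1763
  hole [ 497.55068977 -302.17699122] [24.73044356 24.31857129] 112
board [231 216 145] [0.64176218 0.01467517 0.05043051]
  rect (array([578.2,  12.9]), array([180. , 280.4]), 169.2) 9957
  hole [578.16310874  12.00526029] [24.78175076 24.26608177] 115
wing 16 0.09478034481662712 0.10280071326811235 (array([496.2, 302.8]), array([ 1.7, 29.6]), 177.4) (array([496.1, 301.9]), array([ 2.7, 29.5]), 176.0)Traceback (most recent call last):
  File "meas.py", line 15, in <module>
    C=blob((hsv[...,0]>18)&(hsv[...,0]<32)&(hsv[...,1]>140)&(abs(P[...,2]-.072)<.008),nr); v,u=np.nonzero(C)
  File "h.py", line 16, in blob
    ok=[k for k in range(1,n) if s[k,4]>15]; i=min(ok,key=lambda k:np.hypot(*(c[k]-near)))
                                               ~~~^^^^^^^^^^^^^^^^^^^^^^^^^^^^^^^^^^^^^^^^
ValueError: min() iterable argument is empty
```

Run:
```python
from h import *
d=dict(np.load("top0.npz"));s=dict(np.load("scene0.npz"))
a=cv2.resize(d["pixels"][165:265,150:230],None,fx=5,fy=5,interpolation=0)
b=cv2.resize(s["pixels"][320:430,370:500],None,fx=3,fy=3,interpolation=0)
c=np.zeros((500,800,3),np.uint8);c[:,:400]=a;c[:330,405:795]=b
cv2.imwrite("pics/crop0.png",c[:,:,::-1])
for nm,d,nr in (("scene",s,(459,344)),("top",d,(186,228))):
    P=pts(d);px=d["pixels"].astype(int); r,g,bb=px[...,0],px[...,1],px[...,2]
    M=blob((r>70)&(g<40)&(bb<40)&(P[...,2]>.074),nr);q=P[M];t=q[q[:,2]>.096]
    print(nm,M.sum(),q.min(0),q.max(0),"top face",len(t),rect(t[:,:2]), t.mean(0))
    Y=(r>140)&(g>100)&(bb<90)&(P[...,2]>.06)&(P[...,2]<.08)
    v,u=np.nonzero(blob(Y|M,nr)&Y);w=ray(d,np.c_[u,v],.072)[:,:2]*1000
    print(" collar",len(w),cv2.minEnclosingCircle(w.astype(np.float32)))
    O=(abs(P[...,2]-.066)<.005)&(P[...,1]>.2)&(P[...,0]<.62)&(r>1.3*g)
    v,u=np.nonzero(O);print(" block",rect(ray(d,np.c_[u,v],.066)[:,:2]))
    k=(P[...,2]>.085)&(P[...,1]>.2)&(P[...,0]>.53)&(P[...,0]<.62)&(P[...,1]<.36);print(" knob",k.sum(),(P[k].min(0)+P[k].max(0))/2,P[k].max(0))
```

```text
scene 162 [0.48419694 0.30465826 0.07588073] [0.79452553 0.41229441 0.62645168] top face 94 (array([642. , 354.2]), array([325.8,  18.3]), 17.6) [0.50821657 0.31343652 0.10636598]
 collar 3888 ((541.820068359375, 309.75323486328125), 79.5251693725586)
 block (array([539.8, 308.2]), array([ 61. , 152.5]), 178.8)
 knob 362 [0.58011906 0.30761987 0.09432673] [0.5923295  0.31986827 0.10258823]
top 26 [0.48232959 0.30208096 0.08236275] [0.51019956 0.30402668 0.09908932] top face 2 (array([489.5, 303. ]), array([14.5,  0. ]), 173.0) [0.48950879 0.30295809 0.09791758]
 collar 11 ((493.6279296875, 305.558349609375), 11.939004898071289)
 block (array([301.3, 437. ]), array([119.7, 697.2]), 151.3)
 knob 118 [0.57789614 0.30649748 0.09332851] [0.59042371 0.31893173 0.10148237]
```

View pics/crop0.png

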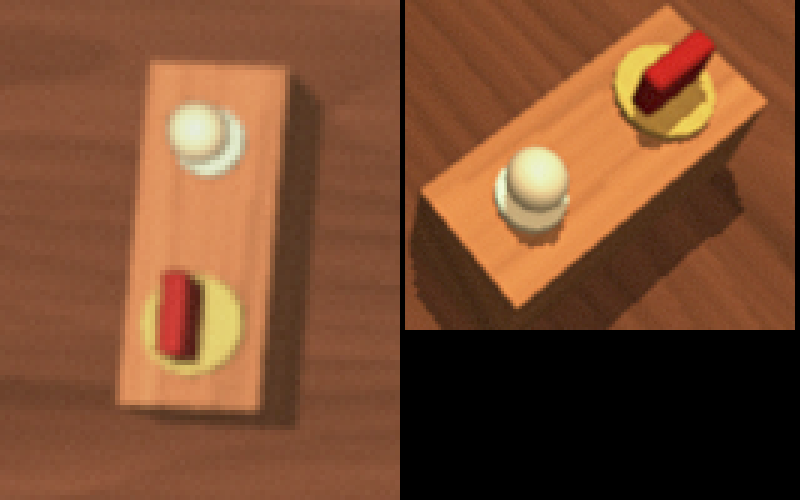

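```bash
python3 - <<'E'
from h import *
for n,(x0,x1,y0,y1) in (("top",(176,200,215,242)),("scene",(440,480,325,370))):
    d=dict(np.load(n+"0.npz")); px=d["pixels"].astype(int);r,g,b=px[...,0],px[...,1],px[...,2]
    box=np.zeros((480,640),bool);box[y0:y1,x0:x1]=1
    M=box&(r>2.2*g)&(r>2*b)&(r>165)&(g<70); v,u=np.nonzero(M); 
    print(n,M.sum(),rect(ray(d,np.c_[u,v],.102)[:,:2]),(ray(d,np.c_[u,v],.102)[:,:2]*1000).mean(0))
    A=box&((r>2.2*g)&(g<70)|((g>.7*r)&(b<.6*r)&(r>120))); A=box&(g>.72*r)&(b<.65*r)&(r>90)
    v,u=np.nonzero(A);h=cv2.convexHull(np.c_[u,v].astype(np.float32))[:,0];w=ray(d,h,.072)[:,:2]*1000
    print("collar",A.sum(),cv2.minEnclosingCircle(w.astype(np.float32)),cv2.fitEllipse(w.astype(np.float32)))
E
python3 - <<'E'
from bench import telemetry
from scipy.spatial.transform import Rotation as R
import numpy as np
print(np.round(R.from_rotvec(telemetry.get_state()['tool_rot']).as_matrix(),4))
E
```

```text
top 61 (array([497.1, 307.4]), array([31.4,  8.3]), 1.5) [497.93172486 307.33576796]
collar 213 ((497.6759948730469, 308.413330078125), 22.77150535583496) ((497.5591125488281, 308.2694091796875), (43.585365295410156, 45.71111297607422), 177.12525939941406)
scene 182 (array([499.9, 308.6]), array([33.1,  9.6]), 0.2) [499.75975033 308.67889147]
collar 435 ((500.2879638671875, 308.8768005371094), 22.332210540771484) ((500.1394958496094, 308.7618103027344), (43.49906921386719, 44.46356964111328), 104.38654327392578)
[[-5.000e-04 -9.377e-01  3.474e-01]
 [-1.600e-03  3.474e-01  9.377e-01]
 [-1.000e+00 -1.000e-04 -1.700e-03]]
```

```bash
python3 -m creep '[{"fingers":1,"x":0,"y":-0.8,"z":-0.6,"twist":-0.4},{"fingers":1,"x":0,"y":-1.6,"z":-1.2,"twist":-0.8},{"fingers":1,"x":0,"y":-2.4,"z":-1.9,"twist":-1.2},{"fingers":1,"x":0,"y":-3.2,"z":-2.5,"twist":-1.6},{"fingers":1,"x":0,"y":-4.0,"z":-3.1,"twist":-2.0},{"fingers":1,"x":0,"y":-4.8,"z":-3.7,"twist":-2.4},{"fingers":1,"x":0,"y":-5.6,"z":-4.3,"twist":-2.8},{"fingers":1,"x":0,"y":-6.4,"z":-4.9,"twist":-3.2},{"fingers":1,"x":0,"y":-7.2,"z":-5.6,"twist":-3.6},{"fingers":1,"x":0,"y":-8.0,"z":-6.2,"twist":-4},{"fingers":1,"x":0,"y":-8.8,"z":-6.8,"twist":-4.06},{"fingers":1,"x":0,"y":-9.5,"z":-7.4,"twist":-4.06},{"fingers":1,"x":0,"y":-9.5,"z":-7.4,"twist":-4.06},{"fingers":1,"x":0,"y":-9.5,"z":-7.4,"twist":-4.06}]' 40
cat > st.py <<'E'
import sys
from bench import telemetry
from h import *
s=telemetry.get_state();m=R.from_rotvec(s['tool_rot']).as_matrix()
h=np.degrees(np.arctan2(m[1,2],m[0,2]));p=s['position']
print('t',round(s['time'],2),'pos',np.round(p*1000,1),'head',round(h,2),'tilt',np.round(m[:2,0],4),'f',np.round(s['ft_force'],1),'w',round(s['grip_width']*87,1),'j7',np.round(s['joint_positions'][[4,6]],2))
if len(sys.argv)>4:
    t=np.array([float(a) for a in sys.argv[1:4]])/1000;hh=float(sys.argv[4])
    print('xyz units',np.round(m.T@(t-p)/.04,2),'twist',round((h-hh)/5,2))
E
python3 st.py 498.3 -301.6 150 83.9
```

```text
time: 1.27
position: [0.4803, 0.1972, 0.2223]
tool_rot: [-1.205, 1.213, 1.205]
ft_force: [-0.1, 0.9, 1.0]
grip_width: 1.002
t 1.27 pos [480.3 197.2 222.3] head 89.64 tilt [-0.0003 -0.0003] f [-0.1  0.9  1. ] w 87.2 j7 [-0.01  1.13]
xyz units [  1.81  -0.53 -12.47] twist 1.15
```

```bash
python3 -m creep '[{"fingers":1,"x":0.1,"y":0,"z":-0.9,"twist":0},{"fingers":1,"x":0.2,"y":-0.1,"z":-1.8,"twist":0.2},{"fingers":1,"x":0.3,"y":-0.1,"z":-2.7,"twist":0.4},{"fingers":1,"x":0.4,"y":-0.2,"z":-3.6,"twist":0.6},{"fingers":1,"x":0.5,"y":-0.2,"z":-4.5,"twist":0.8},{"fingers":1,"x":0.6,"y":-0.3,"z":-5.4,"twist":1},{"fingers":1,"x":0.8,"y":-0.3,"z":-6.3,"twist":1.15},{"fingers":1,"x":1,"y":-0.4,"z":-7.2,"twist":1.15},{"fingers":1,"x":1.2,"y":-0.4,"z":-8.1,"twist":1.15},{"fingers":1,"x":1.4,"y":-0.5,"z":-9,"twist":1.15},{"fingers":1,"x":1.5,"y":-0.5,"z":-9.9,"twist":1.15},{"fingers":1,"x":1.6,"y":-0.53,"z":-10.8,"twist":1.15},{"fingers":1,"x":1.7,"y":-0.53,"z":-11.7,"twist":1.15},{"fingers":1,"x":1.81,"y":-0.53,"z":-12.47,"twist":1.15},{"fingers":1,"x":1.81,"y":-0.53,"z":-12.47,"twist":1.15},{"fingers":1,"x":1.81,"y":-0.53,"z":-12.47,"twist":1.15}]' 
python3 st.py 498.3 -301.6 5 83.9
```

```text
time: 2.6
position: [0.5, -0.2991, 0.1493]
tool_rot: [-1.132, 1.257, 1.135]
ft_force: [-0.1, 1.0, -0.3]
grip_width: 0.995
t 2.6 pos [ 500.  -299.1  149.3] head 84.11 tilt [-0.0017  0.0004] f [-0.1  1.  -0.3] w 86.6 j7 [-0.18  2.11]
xyz units [ 3.61  0.03 -0.07] twist 0.04
```

Now above the bar. I'll descend and grip.

```bash
python3 -m creep '[{"fingers":1,"x":0.6,"y":0.03,"z":-0.06,"twist":0.04},{"fingers":1,"x":1.2,"y":0.03,"z":-0.06,"twist":0.04},{"fingers":1,"x":1.8,"y":0.03,"z":-0.06,"twist":0.04},{"fingers":1,"x":2.3,"y":0.03,"z":-0.06,"twist":0.04},{"fingers":1,"x":2.8,"y":0.03,"z":-0.06,"twist":0.04},{"fingers":1,"x":3.2,"y":0.03,"z":-0.06,"twist":0.04},{"fingers":1,"x":3.45,"y":0.03,"z":-0.06,"twist":0.04},{"fingers":1,"x":3.58,"y":0.03,"z":-0.06,"twist":0.04},{"fingers":1,"x":3.58,"y":0.03,"z":-0.06,"twist":0.04},{"fingers":1,"x":3.58,"y":0.03,"z":-0.06,"twist":0.04}]' 
python3 st.py 498.3 -301.6 5 83.9
python3 - <<'E'
from h import *
from bench import viewer
o=np.zeros((480,800,3),np.uint8)
d=viewer.get_image("scene");cv2.imwrite("pics/s1.png",cv2.resize(d["pixels"][80:280,100:400],None,fx=2.6,fy=2.6)[:,:,::-1])
E
```

```text
time: 3.43
position: [0.4997, -0.3004, 0.0075]
tool_rot: [-1.133, 1.255, 1.132]
ft_force: [-0.1, -1.1, 0.3]
grip_width: 1.001
t 3.43 pos [ 499.7 -300.4    7.5] head 84.09 tilt [0.0009 0.0002] f [-0.1 -1.1  0.3] w 87.1 j7 [-0.32  2.22]
xyz units [ 0.06  0.03 -0.03] twist 0.04
```

View pics/s1.png

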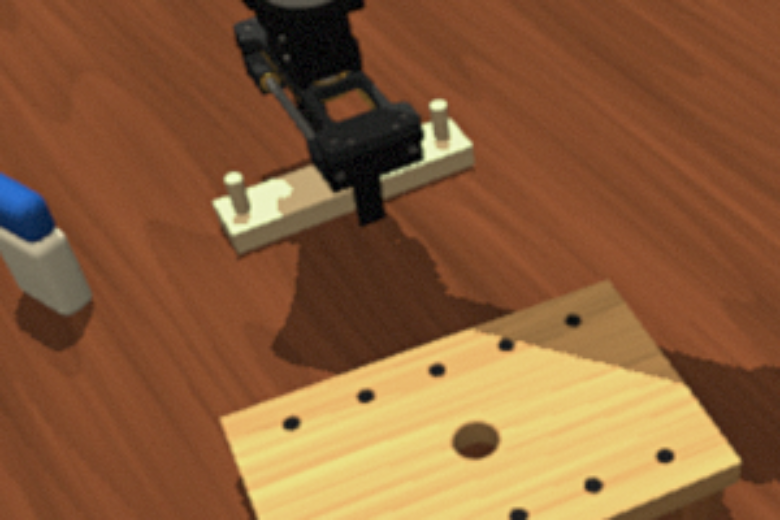

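The fingers straddle the bar at its middle, around (370,170) in the crop. Closing now.

```bash
python3 -m creep '[{"fingers":0.4,"x":0.05,"y":0.03,"z":0},{"fingers":0.4,"x":0.05,"y":0.03,"z":0},{"fingers":0.4,"x":0.05,"y":0.03,"z":0},{"fingers":0.4,"x":0.05,"y":0.03,"z":0},{"fingers":0.4,"x":0.05,"y":0.03,"z":0},{"fingers":0.4,"x":0.05,"y":0.03,"z":0},{"fingers":0.4,"x":0.05,"y":0.03,"z":0},{"fingers":0.4,"x":0.05,"y":0.03,"z":0},{"fingers":0.4,"x":0.05,"y":0.03,"z":0},{"fingers":0.4,"x":0.05,"y":0.03,"z":0}]' 40
python3 st.py 498.3 -301.6 5 83.9
```

```text
t 3.48 pos [ 499.9 -301.     8. ] head 84.06 tilt [ 0.0017 -0.0003] f [-0.8 -0.4  0. ] w 87.2 j7 [-0.32  2.22]
xyz units [ 0.07  0.04 -0.02] twist 0.03$[0]: bad value
```

```bash
python3 -m creep '[{"fingers":0.4,"x":0.05,"y":0.03,"z":0,"twist":0},{"fingers":0.4,"x":0.05,"y":0.03,"z":0,"twist":0},{"fingers":0.4,"x":0.05,"y":0.03,"z":0,"twist":0},{"fingers":0.4,"x":0.05,"y":0.03,"z":0,"twist":0},{"fingers":0.4,"x":0.05,"y":0.03,"z":0,"twist":0},{"fingers":0.4,"x":0.05,"y":0.03,"z":0,"twist":0},{"fingers":0.4,"x":0.05,"y":0.03,"z":0,"twist":0},{"fingers":0.4,"x":0.05,"y":0.03,"z":0,"twist":0},{"fingers":0.4,"x":0.05,"y":0.03,"z":0,"twist":0},{"fingers":0.4,"x":0.05,"y":0.03,"z":0,"twist":0}]' 40
python3 st.py 498.3 -301.6 5 83.9
```

```text
time: 4.32
position: [0.4977, -0.3012, 0.005]
tool_rot: [-1.132, 1.257, 1.132]
ft_force: [-0.4, -0.6, 0.7]
grip_width: 0.527
t 4.32 pos [ 497.7 -301.2    5. ] head 84.02 tilt [ 0.0001 -0.0002] f [-0.4 -0.6  0.7] w 45.9 j7 [-0.32  2.22]
xyz units [-0.   -0.02 -0.01] twist 0.02
```

```bash
python3 -m creep '[{"fingers":0.4,"x":-0.2,"y":0,"z":0,"twist":0},{"fingers":0.4,"x":-0.6,"y":0,"z":0,"twist":0},{"fingers":0.4,"x":-1,"y":0,"z":0,"twist":0},{"fingers":0.4,"x":-1.5,"y":0,"z":0,"twist":0},{"fingers":0.4,"x":-2,"y":0,"z":0,"twist":0},{"fingers":0.4,"x":-2.4,"y":0,"z":0,"twist":0},{"fingers":0.4,"x":-2.7,"y":0,"z":0,"twist":0},{"fingers":0.4,"x":-2.7,"y":0,"z":0,"twist":0},{"fingers":0.4,"x":-2.7,"y":0,"z":0,"twist":0}]'
python3 st.py 578.8 12.7 110 79.3
```

```text
time: 5.07
position: [0.4979, -0.3009, 0.1133]
tool_rot: [-1.133, 1.256, 1.132]
ft_force: [-0.8, -0.1, -1.1]
grip_width: 0.523
t 5.07 pos [ 497.9 -300.9  113.3] head 84.04 tilt [0.001  0.0001] f [-0.8 -0.1 -1.1] w 45.5 j7 [-0.21  2.14]
xyz units [ 0.08 -1.2   8.01] twist 0.95
```

```bash
python3 -m creep '[{"fingers":0.4,"x":0,"y":-0.1,"z":0.3,"twist":0},{"fingers":0.4,"x":0,"y":-0.2,"z":0.8,"twist":0.1},{"fingers":0.4,"x":0,"y":-0.2,"z":1.4,"twist":0.2},{"fingers":0.4,"x":0,"y":-0.3,"z":2,"twist":0.3},{"fingers":0.4,"x":0,"y":-0.4,"z":2.6,"twist":0.4},{"fingers":0.4,"x":0,"y":-0.5,"z":3.2,"twist":0.5},{"fingers":0.4,"x":0,"y":-0.6,"z":3.8,"twist":0.6},{"fingers":0.4,"x":0,"y":-0.7,"z":4.4,"twist":0.7},{"fingers":0.4,"x":0,"y":-0.8,"z":5,"twist":0.8},{"fingers":0.4,"x":0,"y":-0.9,"z":5.6,"twist":0.9},{"fingers":0.4,"x":0,"y":-1,"z":6.2,"twist":0.95},{"fingers":0.4,"x":0,"y":-1.1,"z":6.8,"twist":0.95},{"fingers":0.4,"x":0,"y":-1.2,"z":7.3,"twist":0.95},{"fingers":0.4,"x":0,"y":-1.2,"z":7.7,"twist":0.95},{"fingers":0.4,"x":0,"y":-1.2,"z":8.0,"twist":0.95},{"fingers":0.4,"x":0,"y":-1.2,"z":8.0,"twist":0.95},{"fingers":0.4,"x":0,"y":-1.2,"z":8.0,"twist":0.95}]'
python3 st.py 578.8 12.7 57 79.3
python3 - <<'E'
from h import *
from bench import viewer
d=viewer.get_image("scene");cv2.imwrite("pics/s2.png",cv2.resize(d["pixels"][100:350,120:440],None,fx=2.4,fy=2.4)[:,:,::-1])
E
```

```text
time: 6.48
position: [0.578, 0.0127, 0.112]
tool_rot: [-1.071, 1.293, 1.072]
ft_force: [0.4, -0.4, -1.3]
grip_width: 0.522
t 6.48 pos [578.   12.7 112. ] head 79.36 tilt [-0.0017 -0.0007] f [ 0.4 -0.4 -1.3] w 45.4 j7 [-0.15  1.44]
xyz units [ 1.38 -0.02  0.  ] twist 0.01
```

View pics/s2.png

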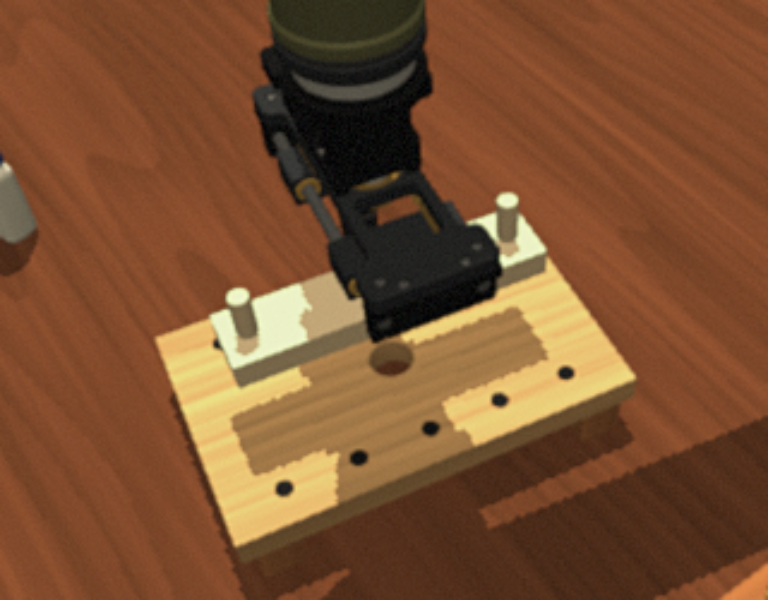

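The bar is held level above the board, parallel to it, with the board hole visible at (390,357) in the crop. Lowering.

```bash
python3 -m creep '[{"fingers":0.4,"x":0.3,"y":-0.02,"z":0,"twist":0},{"fingers":0.4,"x":0.6,"y":-0.02,"z":0,"twist":0},{"fingers":0.4,"x":0.9,"y":-0.02,"z":0,"twist":0},{"fingers":0.4,"x":1.1,"y":-0.02,"z":0,"twist":0},{"fingers":0.4,"x":1.2,"y":-0.02,"z":0,"twist":0},{"fingers":0.4,"x":1.3,"y":-0.02,"z":0,"twist":0},{"fingers":0.4,"x":1.36,"y":-0.02,"z":0,"twist":0},{"fingers":0.4,"x":1.4,"y":-0.02,"z":0,"twist":0},{"fingers":0.4,"x":1.4,"y":-0.02,"z":0,"twist":0},{"fingers":0.4,"x":1.4,"y":-0.02,"z":0,"twist":0}]'
python3 st.py 578.8 12.7 55 79.3
```

```text
time: 7.37
position: [0.5799, 0.0122, 0.0573]
tool_rot: [-1.07, 1.291, 1.07]
ft_force: [0.6, 0.6, -1.1]
grip_width: 0.521
t 7.37 pos [579.9  12.2  57.3] head 79.28 tilt [0.0007 0.0002] f [ 0.6  0.6 -1.1] w 45.3 j7 [-0.2   1.48]
xyz units [0.06 0.03 0.01] twist -0.0
```

```bash
python3 -m creep '[{"fingers":0.4,"x":0.02,"y":0.02,"z":0,"twist":0},{"fingers":0.4,"x":0.04,"y":0.02,"z":0,"twist":0},{"fingers":0.4,"x":0.06,"y":0.02,"z":0,"twist":0},{"fingers":0.4,"x":0.06,"y":0.02,"z":0,"twist":0},{"fingers":0.4,"x":0.06,"y":0.02,"z":0,"twist":0}]'
python3 st.py 578.8 12.7 55 79.3
```

```text
time: 7.78
position: [0.5789, 0.0124, 0.055]
tool_rot: [-1.07, 1.291, 1.07]
ft_force: [-1.6, 0.2, 2.3]
grip_width: 0.524
t 7.78 pos [578.9  12.4  55. ] head 79.28 tilt [0.0004 0.0003] f [-1.6  0.2  2.3] w 45.6 j7 [-0.2   1.48]
xyz units [-0.    0.    0.01] twist -0.0
```

```bash
python3 -m creep '[{"fingers":0.6,"x":0,"y":0,"z":0,"twist":0},{"fingers":0.8,"x":0,"y":0,"z":0,"twist":0},{"fingers":1,"x":0,"y":0,"z":0,"twist":0},{"fingers":1,"x":0,"y":0,"z":0,"twist":0},{"fingers":1,"x":0,"y":0,"z":0,"twist":0},{"fingers":1,"x":0,"y":0,"z":0,"twist":0},{"fingers":1,"x":-0.4,"y":0,"z":0,"twist":0},{"fingers":1,"x":-1,"y":0,"z":0,"twist":0},{"fingers":1,"x":-2,"y":0,"z":0,"twist":0},{"fingers":1,"x":-3,"y":0,"z":0,"twist":0},{"fingers":1,"x":-4,"y":0,"z":0,"twist":0},{"fingers":1,"x":-4,"y":0,"z":0,"twist":0},{"fingers":1,"x":-4,"y":0,"z":0,"twist":0}]'
python3 st.py 499 308.5 200 91
```

```text
time: 8.87
position: [0.5806, 0.0122, 0.2175]
tool_rot: [-1.071, 1.286, 1.067]
ft_force: [-0.5, 0.4, -0.7]
grip_width: 0.999
t 8.87 pos [580.6  12.2 217.5] head 79.27 tilt [0.0059 0.0014] f [-0.5  0.4 -0.7] w 86.9 j7 [-0.1  1.4]
xyz units [0.44 3.38 6.9 ] twist -2.35
```

```bash
python3 -m creep '[{"fingers":1,"x":0,"y":0.4,"z":0.8,"twist":-0.3},{"fingers":1,"x":0,"y":0.8,"z":1.6,"twist":-0.6},{"fingers":1,"x":0,"y":1.2,"z":2.4,"twist":-0.9},{"fingers":1,"x":0,"y":1.6,"z":3.2,"twist":-1.2},{"fingers":1,"x":0,"y":2,"z":4,"twist":-1.5},{"fingers":1,"x":0.1,"y":2.4,"z":4.8,"twist":-1.8},{"fingers":1,"x":0.2,"y":2.8,"z":5.6,"twist":-2.1},{"fingers":1,"x":0.3,"y":3.1,"z":6.3,"twist":-2.35},{"fingers":1,"x":0.4,"y":3.38,"z":6.9,"twist":-2.35},{"fingers":1,"x":0.4,"y":3.38,"z":6.9,"twist":-2.35},{"fingers":1,"x":0.4,"y":3.38,"z":6.9,"twist":-2.35}]'
python3 st.py 499 308.5 76 91
cat > look.py <<'E'
import sys
from h import *
from bench import viewer
k=sys.argv[1]
for n in ("scene","top"):
    d=viewer.get_image(n);np.savez(f"{n}{k}.npz",**d);cv2.imwrite(f"pics/{n}{k}.png",d["pixels"][:,:,::-1])
E
python3 look.py 3
```

```text
time: 9.78
position: [0.4953, 0.3099, 0.1962]
tool_rot: [-1.226, 1.203, 1.227]
ft_force: [-0.2, -1.6, 0.4]
grip_width: 1.0
t 9.78 pos [495.3 309.9 196.2] head 91.26 tilt [-0.0032 -0.0024] f [-0.2 -1.6  0.4] w 87.0 j7 [-0.07  1.04]
xyz units [ 3.   -0.1  -0.03] twist 0.05
```

View pics/scene3.png

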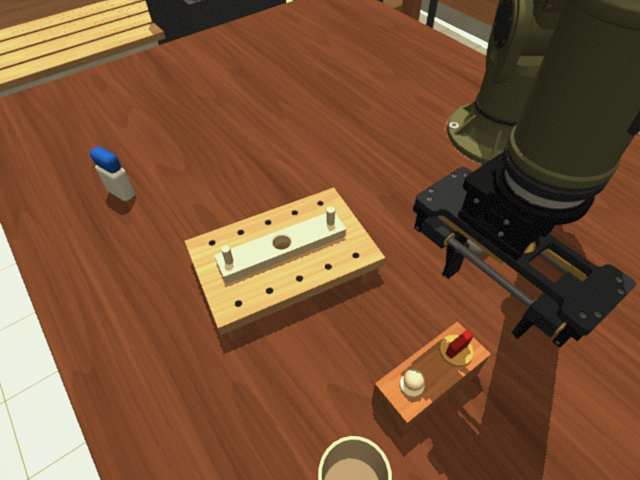

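View pics/top3.png

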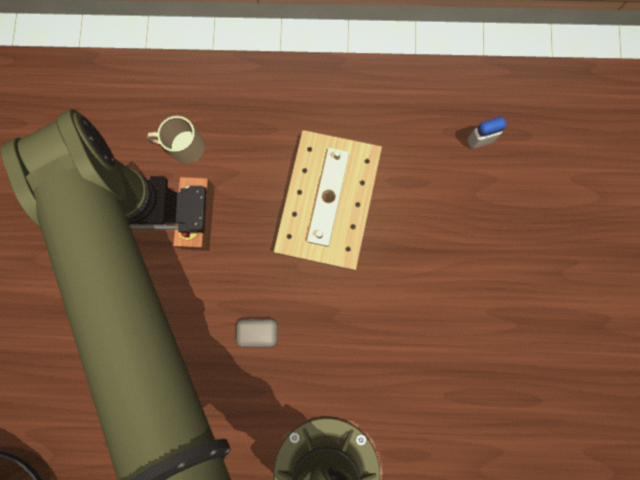

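The bar lies flat along the board, its hole at about (282,242) in the scene view and (329,197) in the top view. Next I measure it precisely.

```bash
cat > mb.py <<'E'
import sys
from h import *
k=sys.argv[1]
for n,nb in (("scene",(250,258)),("top",(335,175))):
    d=dict(np.load(f"{n}{k}.npz")); P=pts(d);hsv=cv2.cvtColor(d["pixels"],cv2.COLOR_RGB2HSV)
    print(hsv[nb[1],nb[0]],P[nb[1],nb[0]])
    M=blob((hsv[...,1]<80)&(hsv[...,2]>150)&(abs(P[...,2]-.07)<.008),nb)
    v,u=np.nonzero(M);print(n,M.sum(),rect(ray(d,np.c_[u,v],.07)[:,:2]),"z",np.median(P[M][:,2]))
    F=cv2.morphologyEx(M.astype(np.uint8),cv2.MORPH_CLOSE,np.ones((25,25)))>0
    hn=(282,242) if n=="scene" else (329,197)
    H=blob(F&(hsv[...,2]<140),hn);v,u=np.nonzero(H);w=ray(d,np.c_[u,v],.07)[:,:2]*1000;print(" hole",w.mean(0),np.ptp(w,0))
E
python3 mb.py 3
```

```text
[ 34  41 242] [0.63794462 0.01054182 0.06988077]
scene 2443 (array([580.4,  12.6]), array([ 47.3, 210.1]), 169.2) z 0.07071518865242898
 hole [581.68956224  13.79376855] [26.89561913 26.36838547]
[ 38  19 237] [ 0.6261399  -0.00115998  0.06716193]
top 1831 (array([578.5,  12.6]), array([ 46.4, 211. ]), 169.3) z 0.06972253591706501
 hole [577.65244558  10.87705263] [24.29416929 23.76219862]
```

The bar is within about 1 mm of the board hole and aligned. Next, the thumbscrew.

```bash
python3 st.py 499 308.5 76 91; python3 -m creep '[{"fingers":1,"x":0.4,"y":-0.06,"z":-0.02,"twist":0},{"fingers":1,"x":0.8,"y":-0.06,"z":-0.02,"twist":0},{"fingers":1,"x":1.2,"y":-0.06,"z":-0.02,"twist":0},{"fingers":1,"x":1.6,"y":-0.06,"z":-0.02,"twist":0},{"fingers":1,"x":2,"y":-0.06,"z":-0.02,"twist":0},{"fingers":1,"x":2.4,"y":-0.06,"z":-0.02,"twist":0},{"fingers":1,"x":2.7,"y":-0.06,"z":-0.02,"twist":0},{"fingers":1,"x":2.9,"y":-0.06,"z":-0.02,"twist":0},{"fingers":1,"x":2.95,"y":-0.06,"z":-0.02,"twist":0},{"fingers":1,"x":2.95,"y":-0.06,"z":-0.02,"twist":0},{"fingers":1,"x":2.95,"y":-0.06,"z":-0.02,"twist":0}]'
python3 st.py 499 308.5 76 91
```

```text
t 9.88 pos [497.3 307.1 197.4] head 90.95 tilt [-0.0011 -0.0021] f [ 0.7 -1.  -0.8] w 87.1 j7 [-0.07  1.04]
xyz units [ 3.03 -0.05  0.04] twist -0.01
time: 10.8
position: [0.5003, 0.3079, 0.0813]
tool_rot: [-1.222, 1.2, 1.222]
ft_force: [-0.7, -0.2, 0.9]
grip_width: 0.998
t 10.8 pos [500.3 307.9  81.3] head 91.0 tilt [0.0011 0.0007] f [-0.7 -0.2  0.9] w 86.8 j7 [-0.11  1.08]
xyz units [0.13 0.03 0.02] twist -0.0
```

```bash
python3 -m creep '[{"fingers":0.6,"x":0.1,"y":0.03,"z":0.02,"twist":0},{"fingers":0.3,"x":0.1,"y":0.03,"z":0.02,"twist":0},{"fingers":0.2,"x":0.1,"y":0.03,"z":0.02,"twist":0},{"fingers":0.2,"x":0.1,"y":0.03,"z":0.02,"twist":0},{"fingers":0.2,"x":0.1,"y":0.03,"z":0.02,"twist":0},{"fingers":0.2,"x":0.1,"y":0.03,"z":0.02,"twist":0},{"fingers":0.05,"x":0.1,"y":0.03,"z":0.02,"twist":0},{"fingers":0.05,"x":0.1,"y":0.03,"z":0.02,"twist":0},{"fingers":0.05,"x":0.1,"y":0.03,"z":0.02,"twist":0},{"fingers":0.05,"x":0.1,"y":0.03,"z":0.02,"twist":0},{"fingers":0.05,"x":0.1,"y":0.03,"z":0.02,"twist":0},{"fingers":0.05,"x":0.1,"y":0.03,"z":0.02,"twist":0}]' 30
python3 st.py 499 308.5 76 91
```

```text
time: 11.8
position: [0.4985, 0.3087, 0.0766]
tool_rot: [-1.222, 1.201, 1.222]
ft_force: [-0.1, -0.0, 0.5]
grip_width: 0.175
t 11.8 pos [498.5 308.7  76.6] head 91.02 tilt [0.0001 0.    ] f [-0.1 -0.   0.5] w 15.2 j7 [-0.11  1.08]
xyz units [ 0.01 -0.01 -0.  ] twist 0.0
```

```bash
python3 -m creep '[{"fingers":0.05,"x":0,"y":0,"z":0,"twist":0},{"fingers":0.05,"x":0,"y":0,"z":0,"twist":0},{"fingers":0.05,"x":0,"y":0,"z":0,"twist":0},{"fingers":0.05,"x":0,"y":0,"z":0,"twist":0}]'
python3 st.py 499 308.5 76 91
```

```text
time: 12.13
position: [0.4985, 0.3086, 0.0766]
tool_rot: [-1.222, 1.201, 1.222]
ft_force: [0.4, -0.4, -0.5]
grip_width: 0.137
t 12.13 pos [498.5 308.6  76.6] head 91.02 tilt [0. 0.] f [ 0.4 -0.4 -0.5] w 11.9 j7 [-0.11  1.08]
xyz units [ 0.01 -0.01 -0.  ] twist 0.0
```

```bash
python3 -m creep '[{"fingers":0.05,"x":-0.1,"y":0,"z":0,"twist":0},{"fingers":0.05,"x":-0.3,"y":0,"z":0,"twist":0},{"fingers":0.05,"x":-0.6,"y":0,"z":0,"twist":0},{"fingers":0.05,"x":-0.9,"y":0,"z":0,"twist":0},{"fingers":0.05,"x":-1.2,"y":0,"z":0,"twist":0},{"fingers":0.05,"x":-1.6,"y":0,"z":0,"twist":0},{"fingers":0.05,"x":-2,"y":0,"z":0,"twist":0},{"fingers":0.05,"x":-2.4,"y":0,"z":0,"twist":0},{"fingers":0.05,"x":-2.8,"y":0,"z":0,"twist":0},{"fingers":0.05,"x":-3,"y":0,"z":0,"twist":0},{"fingers":0.05,"x":-3,"y":0,"z":0,"twist":0},{"fingers":0.05,"x":-3,"y":0,"z":0,"twist":0}]'
python3 st.py 579.2 12.6 196.6 79.3; python3 look.py 4
```

```text
time: 13.13
position: [0.4987, 0.3087, 0.1972]
tool_rot: [-1.222, 1.199, 1.222]
ft_force: [-0.2, 0.5, -1.5]
grip_width: 0.134
t 13.13 pos [498.7 308.7 197.2] head 91.02 tilt [0.001  0.0009] f [-0.2  0.5 -1.5] w 11.6 j7 [-0.07  1.04]
xyz units [ 0.01 -1.88 -7.44] twist 2.34
```

View pics/scene4.png

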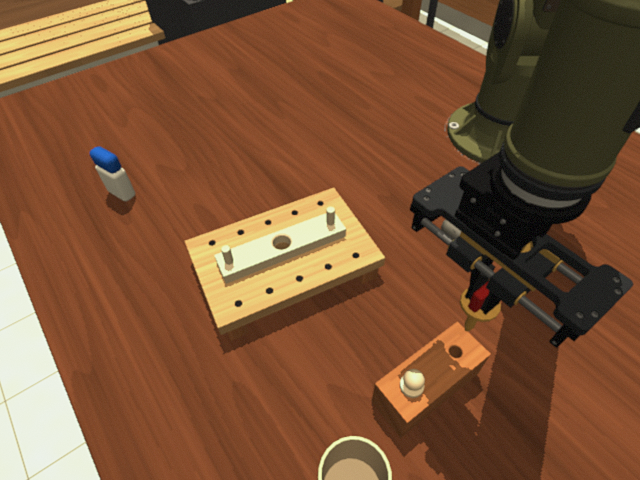

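The thumbscrew hangs upright, wing at (480,297) and tip near (470,325). The knobbed peg is still in place at (413,380). Moving over the bar.

```bash
python3 -m creep '[{"fingers":0.05,"x":0,"y":-0.1,"z":-0.3,"twist":0.1},{"fingers":0.05,"x":0,"y":-0.2,"z":-0.8,"twist":0.3},{"fingers":0.05,"x":0,"y":-0.3,"z":-1.3,"twist":0.5},{"fingers":0.05,"x":0,"y":-0.5,"z":-1.9,"twist":0.7},{"fingers":0.05,"x":0,"y":-0.6,"z":-2.5,"twist":0.9},{"fingers":0.05,"x":0,"y":-0.8,"z":-3.1,"twist":1.1},{"fingers":0.05,"x":0,"y":-0.9,"z":-3.7,"twist":1.3},{"fingers":0.05,"x":0,"y":-1.1,"z":-4.3,"twist":1.5},{"fingers":0.05,"x":0,"y":-1.2,"z":-4.9,"twist":1.7},{"fingers":0.05,"x":0,"y":-1.4,"z":-5.5,"twist":1.9},{"fingers":0.05,"x":0,"y":-1.5,"z":-6.1,"twist":2.1},{"fingers":0.05,"x":0,"y":-1.7,"z":-6.7,"twist":2.34},{"fingers":0.05,"x":0,"y":-1.8,"z":-7.1,"twist":2.34},{"fingers":0.05,"x":0,"y":-1.88,"z":-7.44,"twist":2.34},{"fingers":0.05,"x":0,"y":-1.88,"z":-7.44,"twist":2.34},{"fingers":0.05,"x":0,"y":-1.88,"z":-7.44,"twist":2.34},{"fingers":0.05,"x":0,"y":-1.88,"z":-7.44,"twist":2.34}]'
python3 st.py 579.2 12.6 150 79.3; python3 look.py 5
```

```text
time: 14.65
position: [0.5785, 0.0124, 0.1964]
tool_rot: [-1.069, 1.292, 1.071]
ft_force: [-0.3, 0.8, -0.2]
grip_width: 0.134
t 14.65 pos [578.5  12.4 196.4] head 79.28 tilt [-0.0005  0.0009] f [-0.3  0.8 -0.2] w 11.6 j7 [-0.11  1.41]
xyz units [ 1.16 -0.02  0.01] twist -0.0
```

View pics/scene5.png

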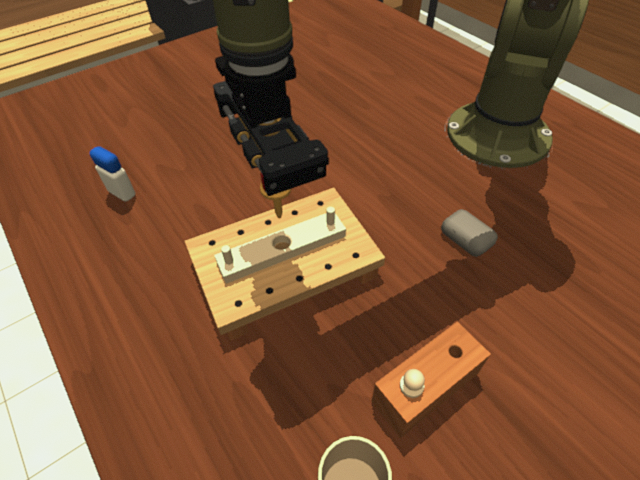

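The shank hangs upright with its tip at about (279,217), above the bar hole at (282,242). I'll check the tip by ray at its height.

```bash
python3 - <<'E'
from h import *
d=dict(np.load("scene5.npz"));print(ray(d,[[279,217],[279,216]],.128)*1000)
E
python3 -m creep '[{"fingers":0.05,"x":0.3,"y":-0.02,"z":0,"twist":0},{"fingers":0.05,"x":0.6,"y":-0.02,"z":0,"twist":0},{"fingers":0.05,"x":0.9,"y":-0.02,"z":0,"twist":0},{"fingers":0.05,"x":1.1,"y":-0.02,"z":0,"twist":0},{"fingers":0.05,"x":1.3,"y":-0.02,"z":0,"twist":0},{"fingers":0.05,"x":1.45,"y":-0.02,"z":0,"twist":0},{"fingers":0.05,"x":1.6,"y":-0.02,"z":0,"twist":0},{"fingers":0.05,"x":1.75,"y":-0.02,"z":0,"twist":0},{"fingers":0.05,"x":1.9,"y":-0.02,"z":0,"twist":0},{"fingers":0.05,"x":1.9,"y":-0.02,"z":0,"twist":0},{"fingers":0.05,"x":1.9,"y":-0.02,"z":0,"twist":0}]'
python3 st.py 579.2 12.6 80.6 79.3
```

```text
[[579.59509034  13.11711453 128.        ]
 [578.47377637  11.42940356 128.        ]]
time: 15.67
position: [0.5797, 0.0122, 0.1203]
tool_rot: [-1.071, 1.292, 1.071]
ft_force: [0.0, -0.6, 0.0]
grip_width: 0.134
t 15.67 pos [579.7  12.2 120.3] head 79.32 tilt [-0.0004 -0.0001] f [ 0.  -0.6  0. ] w 11.7 j7 [-0.15  1.44]
xyz units [0.99 0.01 0.01] twist 0.0
```

No contact, and the tip is in the hole. I'll lower it until the collar seats.

```bash
python3 -m creep '[{"fingers":0.05,"x":0.2,"y":0,"z":0,"twist":0},{"fingers":0.05,"x":0.4,"y":0,"z":0,"twist":0},{"fingers":0.05,"x":0.6,"y":0,"z":0,"twist":0},{"fingers":0.05,"x":0.75,"y":0,"z":0,"twist":0},{"fingers":0.05,"x":0.85,"y":0,"z":0,"twist":0},{"fingers":0.05,"x":0.92,"y":0,"z":0,"twist":0},{"fingers":0.05,"x":0.96,"y":0,"z":0,"twist":0},{"fingers":0.05,"x":1,"y":0,"z":0,"twist":0},{"fingers":0.05,"x":1,"y":0,"z":0,"twist":0},{"fingers":0.05,"x":1,"y":0,"z":0,"twist":0},{"fingers":0.05,"x":1,"y":0,"z":0,"twist":0}]'
python3 st.py 579.2 12.6 80.6 79.3
```

```text
time: 16.58
position: [0.58, 0.0123, 0.0808]
tool_rot: [-1.071, 1.291, 1.071]
ft_force: [0.9, -0.2, -0.3]
grip_width: 0.134
t 16.58 pos [580.   12.3  80.8] head 79.32 tilt [0.0006 0.0002] f [ 0.9 -0.2 -0.3] w 11.7 j7 [-0.18  1.46]
xyz units [0.01 0.02 0.  ] twist 0.0
```

```bash
python3 -m creep '[{"fingers":0.05,"x":0.03,"y":0,"z":0,"twist":0},{"fingers":0.05,"x":0.05,"y":0,"z":0,"twist":0},{"fingers":0.05,"x":0.05,"y":0,"z":0,"twist":0},{"fingers":0.05,"x":0.05,"y":0,"z":0,"twist":0}]'
python3 st.py 579.2 12.6 80.6 79.3
```

```text
time: 16.92
position: [0.5801, 0.0123, 0.0805]
tool_rot: [-1.07, 1.29, 1.071]
ft_force: [-4.6, -0.5, 10.7]
grip_width: 0.138
t 16.92 pos [580.1  12.3  80.5] head 79.32 tilt [0.0006 0.001 ] f [-4.6 -0.5 10.7] w 12.0 j7 [-0.18  1.46]
xyz units [-0.    0.02  0.  ] twist 0.0
```

The collar is seated: 10.7 N up at the expected height. Releasing and retreating.

```bash
python3 -m creep '[{"fingers":0.05,"x":-0.03,"y":0,"z":0,"twist":0},{"fingers":0.3,"x":-0.03,"y":0,"z":0,"twist":0},{"fingers":0.5,"x":-0.03,"y":0,"z":0,"twist":0},{"fingers":0.6,"x":-0.03,"y":0,"z":0,"twist":0},{"fingers":0.6,"x":-0.03,"y":0,"z":0,"twist":0},{"fingers":0.6,"x":-0.03,"y":0,"z":0,"twist":0},{"fingers":0.6,"x":-0.3,"y":0,"z":0,"twist":0},{"fingers":0.6,"x":-0.8,"y":0,"z":0,"twist":0},{"fingers":0.6,"x":-1.6,"y":0,"z":0,"twist":0},{"fingers":0.6,"x":-2.5,"y":0,"z":0,"twist":0},{"fingers":0.6,"x":-3,"y":0,"z":0,"twist":0},{"fingers":0.6,"x":-3,"y":-1,"z":-1,"twist":0},{"fingers":0.6,"x":-3,"y":-1,"z":-2,"twist":0},{"fingers":0.6,"x":-3,"y":-1,"z":-3,"twist":0},{"fingers":0.6,"x":-3,"y":-1,"z":-4,"twist":0},{"fingers":0.6,"x":-3,"y":-1,"z":-5,"twist":0},{"fingers":0.6,"x":-3,"y":-1,"z":-5,"twist":0},{"fingers":0.6,"x":-3,"y":-1,"z":-5,"twist":0}]'
python3 look.py 6; python3 st.py
python3 - <<'E'
from h import *
for n,z0,(x0,x1,y0,y1) in (("top",.106,(300,360,165,230)),("scene",.106,(250,320,190,270))):
    d=dict(np.load(n+"6.npz")); P=pts(d);px=d["pixels"].astype(int);r,g,b=px[...,0],px[...,1],px[...,2]
    box=np.zeros((480,640),bool);box[y0:y1,x0:x1]=1
    M=box&(r>2.2*g)&(r>2*b)&(r>100)&(g<70)
    v,u=np.nonzero(M); w=ray(d,np.c_[u,v],.106)[:,:2]*1000
    print(n,M.sum(),w.mean(0),rect(w/1000),'zmax',np.percentile(P[M][:,2],[5,50,95]))
    A=box&(g>.72*r)&(b<.65*r)&(r>90)&(abs(P[...,2]-.076)<.004);v,u=np.nonzero(A)
    if len(v)>5: print(' collar',len(v),cv2.minEnclosingCircle((ray(d,np.c_[u,v],.076)[:,:2]*1000).astype(np.float32)),'z',np.median(P[A][:,2]))
E
```

```text
time: 18.42
position: [0.5804, -0.197, 0.1997]
tool_rot: [-1.066, 1.296, 1.063]
ft_force: [-0.4, 0.3, -1.1]
grip_width: 0.598
t 18.52 pos [ 582.2 -191.3  199.1] head 79.3 tilt [0.0007 0.0009] f [ 0.4  0.6 -0.7] w 52.1 j7 [-0.19  1.81]
top 44 [579.10511813  12.34505891] (array([579.3,  12.2]), array([ 6.6, 28.8]), 167.9) zmax [0.10355358 0.10519291 0.1080201 ]
 collar 198 ((579.2759399414062, 13.874897956848145), 22.532474517822266) z 0.07576783250779662
scene 101 [582.55210471  14.58312974] (array([582.5,  14.6]), array([ 9.5, 32.4]), 168.8) zmax [0.10439915 0.10625612 0.10789764]
 collar 254 ((576.750244140625, 18.904767990112305), 66.94195556640625) z 0.07354536809351653
```

View pics/scene6.png

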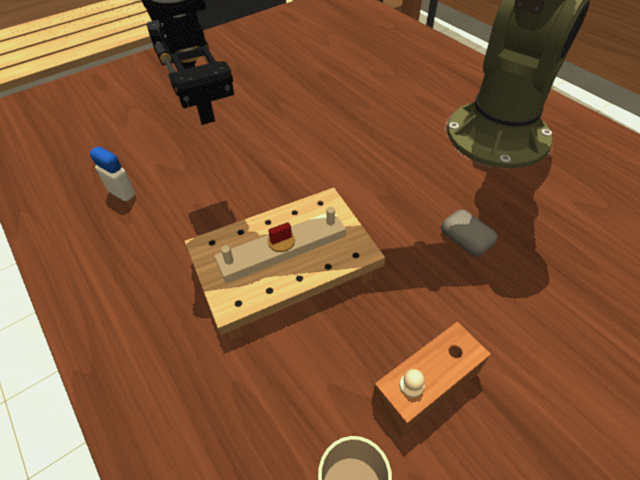

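View pics/top6.png

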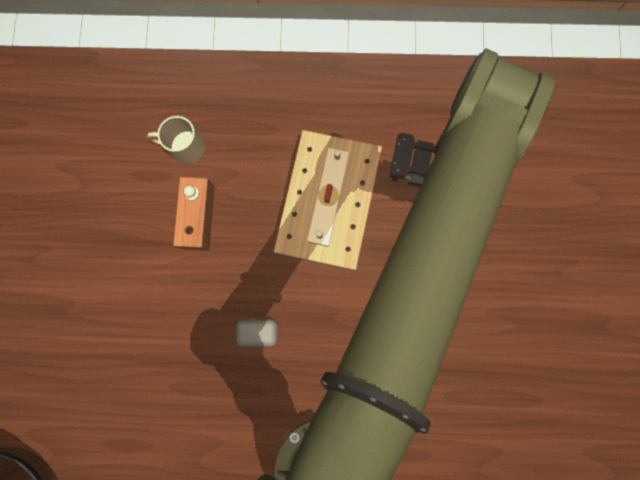

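The thumbscrew stands upright with its collar on the bar at (281,240) in the scene view and (328,194) in the top view. Its wing top reads 106 mm, which is what fully home should give. The knobbed peg hasn't moved, at (413,380). I'll let the arm settle, then hand in.

```bash
python3 -m creep '[{"fingers":0.6,"x":0,"y":0,"z":0,"twist":0},{"fingers":0.6,"x":0,"y":0,"z":0,"twist":0},{"fingers":0.6,"x":0,"y":0,"z":0,"twist":0},{"fingers":0.6,"x":0,"y":0,"z":0,"twist":0}]'; python3 -c "
from bench import workorder
print(workorder.close_job())"
```

```text
time: 18.85
position: [0.5824, -0.1904, 0.1985]
tool_rot: [-1.072, 1.291, 1.073]
ft_force: [0.1, -0.5, -0.5]
grip_width: 0.598
the job is handed in; nothing more can be done
None
```

I laid the bar on the board with its hole over the board's hole, pushed the thumbscrew down until the collar seated, let go and moved the arm clear. I handed the job in at about 18.9 s; it reports no verdict.

**Bar:** measured after release, before the screw went in. It was within about 1 mm of the board's hole and within 0.1° of the board's direction, with its top at 70 mm.

**Thumbscrew:** while pushing, I felt about 11 N at the expected seated height. After release:
- **Height:** the wing top read about 105–106 mm and, in the top view, the collar about 76 mm. Both fit a tip height of about 12 mm.
- **Position:** the top view puts the wing at the hole's centre within 1 mm. The scene view puts it about 4 mm off; that mask also took in part of the wing's side.

**Knobbed peg:** it looked unmoved in both pictures.

**Checks that went wrong:** in the last scene view the collar circle fit failed, because the mask took in the shaded board, so I ignored it. One move call was refused because a value was missing; the arm did not move, and I resent it.

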